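# Level the looper stand with its press-and-turn foot

## Task

Lay the yellow spirit level flat and lengthwise inside the black outline on the looper pedal's tilting shelf, bubble side up, and let go of it. Then push the black levelling knob down so that its foot stands firmly on the packer, turn it until the bubble sits between the two black lines, and finish while still holding the knob pressed down with the bubble centred. Leave the purple pedal, the pick holder, the chrome slide and the spanner where they are.

Things in the scene. Friction and masses are not known exactly. Their poses are not given: they have to be found in the camera images.
- level: Yellow spirit level, 140 x 24 x 30 mm (length x width x height), 0.15 kg, loose on the bench, bubble window on top. Origin: centre of its underside; x along its length towards the red end (the other end is black), z up out of the bubble window. Either end may point either way on the shelf.
- bubble (a joint): White bubble (16 mm long) along the level's own x, m: 0 = centred, positive towards the red end, stops at +/-0.022. Black lines cross the green vial 12.5 mm either side of its middle. It runs to the higher end and settles in about 2 s. With the level in the outline and the foot on its packer, 1 rad of knob moves it about 11 mm (0.0064 rad of tilt).
- stand: Aluminium base of the pedal stand, fixed to the bench, about 190 mm (x) by 220 mm (y). Origin on the bench under the middle of the shelf. Its +y end carries the shelf's hinge (135 mm away); the foot is at -y (100 mm away). The silver looper pedal, 66 x 115 mm, bolted on the shelf, is centred 48 mm to -x and 60 mm to +y of the origin, its top up to 122 mm above the bench.
- shelf: Plywood shelf, 170 mm (x) by 280 mm (y), 12 mm thick, top about 70 mm above the bench, hinged along x. Origin on the hinge line, 6 mm below its top. A spring lifts its foot end (-y) 5 mm above level against a stop, so the foot hangs clear of its packer. Pushing the knob down 4 to 12 mm with about 5 N brings the foot onto it; press about 10 N to keep it there.
- outline (a point): Centre of the black outline, 48 mm (x) by 180 mm (y), painted on the shelf's top; it lies on the top surface, z up, y along the shelf's length and the outline. The silver pedal's side is 65 mm to its -x side.
- knob: Black round knob on the levelling screw at the shelf's foot end, 36 mm diameter; grip from 14 to 46 mm above its origin, which is on its axis near the shelf's top; z up. Sprung downwards: 2 N/mm, 7 mm travel. Friction 0.06 N m. With the foot on the packer, clockwise from above lifts the shelf end (1.5 mm/rad), counterclockwise lowers it. Needs 0.5 to 1.5 rad, either way; it has that room.
- screw: Steel levelling screw that carries the knob, with a black rubber ball foot (16 mm) at its lower end, 64 mm below its origin. Origin on the knob's axis, about level with the shelf's top.
- pad_thin: Green packer plate, 50 x 50 x 5 mm, fixed to the bench; it or the orange one lies under the foot, the other is the spare on the bench. Under the foot it leaves the shelf too low there (knob must go clockwise). Origin: centre of its underside.
- pad_thick: Orange packer plate, 50 x 50 x 8 mm, fixed to the bench. Under the foot it leaves the shelf too high there (knob must go counterclockwise). Origin: centre of its underside.
- phaser: Purple phaser pedal, 66 x 115 x 52 mm, loose, bystander. Origin: centre of its underside.
- pick_holder: Yellow plastic pick holder with a spring clip, 44 x 60 x 48 mm, loose, bystander. Origin: centre of its underside.
- slide: Chrome guitar slide, a tube 27 mm in diameter and 60 mm high standing on end, loose, bystander. Origin: centre of its underside.
- spanner: Stainless spanner lying flat beyond the stand, loose, bystander. Origin at its underside, near its middle.
Mind the look-alikes: they are no part of the job. Several things have the shape of the pad_thin; the one meant has the colours described above.

How it is judged:
On the way:
1. the level lies in the outline on the shelf, released (x of level in the frame of outline between -0.015 and 0.015 m and y of level in the frame of outline between -0.024 and 0.024 m and z of level in the frame of outline between -0.003 and 0.003 m and angle between the x axis of level and the y axis of outline, either way round below 0.15 rad and angle between level's own z axis and vertical below 0.1 rad and contact force between the fingers and level below 0.3 N), for 0.3 s.
At the end, for the whole second after the job is handed in: Level flat on the shelf, untouched, bubble up, within 15 mm across and 24 mm along of the outline's centre and 0.15 rad of its direction; bubble within 5 mm of its middle; fingers on the knob (over 2 N) pressing its foot onto the packer (over 1.5 N). Still so a second later (all of step 1 and value of joint bubble between -0.005 and 0.005 m and contact force between the fingers and knob above 2 N and (contact force between screw and pad_thin above 1.5 N or contact force between screw and pad_thick above 1.5 N)); the arm keeps its last pose, push and grip.
It fails at once if the purple pedal is moved by more than 20 mm (distance of phaser from where it was at the start of the episode above 0.02 m).
It fails at once if the pick holder is moved by more than 20 mm (distance of pick_holder from where it was at the start of the episode above 0.02 m).
It fails at once if the chrome slide is moved by more than 20 mm (distance of slide from where it was at the start of the episode above 0.02 m).
It fails at once if the spanner is moved by more than 20 mm (distance of spanner from where it was at the start of the episode above 0.02 m).
It also fails if it takes over 58 s, if anything falls off the work surface, if the arm or the gripper's body presses on something with over 40 N, if the wrist force passes 120 N, or if a joint passes its speed limit or range.

## Robot

A 6-joint arm with a two-finger parallel gripper is mounted at the origin on the work surface. World frame = base frame: x ahead of the robot, y to its left, z up, the work surface at z = 0. Lengths are in m, angles in rad, forces in N, time in s.
With the tool pointing down it reaches from about 0.3 to 0.875 m from the base axis. Payload 6.4 kg.
Tool frame: the origin (TCP) lies at the very end of the fingers, on their centre line; the grasp point (between the pads) lies 19 mm behind it (ctrl.tcp_to_grasp is the distance from the TCP to the grasp point, in m); z points along the fingers, y is the direction in which the jaws open and shut (so a half turn about z gives the same grasp; the last joint's range is limited). The gripper opens to 85 mm and grips with 20 to 120 N. Pads are 22 mm wide; open, the fingers measure 114 mm over their backs; the gripper's body (76 mm by 85 mm) begins 54 mm behind the grasp point. The pads swing forward as they close: fully open they stand 13 mm farther back than shut.
Start: joints at [0.894, 0.181, 1.607, -0, 1.354, -0.206], TCP at [0.261, 0.512, 0.231] pointing down, gripper open.
Joint ranges: [-2.99, 2.99], [-0.89, 2.07], [0.3, 2.58], [-1.14, 4.28], [0, 2.63], [-3.12, 3.12]. Speed limits (rad/s): [2.57, 2.57, 3.01, 3.14, 3.14, 3.14].

## Interface

Orientations are given as a unit quaternion [w, x, y, z].
In Python, from bench import ctrl gives the robot as it stands. The module is installed in compiled form; this text tells all that it offers.
- The arm moves only by the tool drive_tool, never from a script. Its argument "deltas" is a list of rows, each an object with "slide": the shift along the tool's x, y, z as a fraction of full scale, a list of three; "delta_rot": the turn, a rotation vector about the tool's x, y, z as a fraction of full scale, a list of three; "hand": the opening, from 0 (shut) to 1 (fully open). In form: [{"slide": [tx, ty, tz], "delta_rot": [wx, wy, wz], "hand": hand}, ...]. A call has exactly 5 rows; each row shifts and turns the commanded pose from where the row before left it, along the tool's axes as they then stand; what a row does not reach is not made up. Full scale, the value 1, is 50 mm for a shift and 180 degrees for a turn. A row lasts 1/8 s, in which the tool goes at most 62.5 mm and 10.7 degrees, less where a joint would pass 70% of its speed; a pose out of reach is approached as far as the arm can. A call with a number of a shift or a turn outside -1 to 1 is refused whole. A call with a gripper value outside its range is refused whole. The fingers move at their own pace and stop on an object; the grip force is fixed at half the most. Time passes only in rows, so rows that do not move let the fingers close, or fill a call up. It gives the time, the measured TCP pose, the force and the opening at its end, in the units of the state.
- ctrl.get_obs(): the state, without advancing time (a new reading comes with each control period).
- ctrl.camera(name): name is "scene" or "top" or "wrist"; returns a dict with "frame" (480x640x3 uint8, red, green, blue), "mtx" (3x3 intrinsics, pixels), "R" (3x3) and "t" (3): a world point X has camera coordinates R X + t. Camera axes: x right, y down, z forward; pixel columns grow to the right and rows downward; lengths in m; the calibration is good to about 2 mm. The wrist camera is an equidistant fisheye: a pixel r from the principal point sees the ray r / f radians off the axis. A picture is of the moment at which its call begins. There is no depth.
- ctrl.hand_in(): hands the job in, once; it reports no verdict.
The state is a dict: "time_s": time; "q": joint angles; "dq": joint speeds; "joint_efforts": joint torques, N m; "eef_pos": TCP position; "eef_rot": TCP orientation; "wrist_force": force on the tool from outside, world axes, zero at the start; "torque": the same for the moment, N m; "opening": opening from 0.0 (shut) to 1.0 (fully open).
Only numpy, scipy, OpenCV 4.12 (cv2) and the standard library are available. Lean on these libraries where they do the work, as an engineer would, in place of code of your own. Each camera call takes 0.05 s, during which the arm holds its last target.

## Working session

There is one attempt and no reset: what is moved stays moved. The work goes in short steps, Python scripts to look and compute and a tool call to move; the robot and the scene stay as the last step left them, time stands still between calls to the robot, and variables do not carry over. Pictures are saved under pics/ and viewed, and the job is handed in when it is done.

Besides the shell and the picture viewer there is one more tool, called after ">>>" as name(argument=value, ...), one argument or row to a line, values as JSON. drive_tool: Moves the arm, as the interface text tells. Its arguments: {"type":"object","properties":{"deltas":{"type":"array","items":{"type":"object","properties":{"slide":{"type":"array","items":{"type":"number"}},"delta_rot":{"type":"array","items":{"type":"number"}},"hand":{"type":"number"}}}}},"required":["deltas"]}

```bash
mkdir -p pics; ls
python3 - <<'E'
from bench import ctrl
import cv2
print(ctrl.get_obs(), ctrl.tcp_to_grasp)
for n in ["scene","top","wrist"]:
    c=ctrl.camera(n); cv2.imwrite(f"pics/a_{n}.png",c["frame"][:,:,::-1]); print(n,c["mtx"].tolist(),c["R"].round(4).tolist(),c["t"].round(4).tolist())
E
```

```text
pics
{'time_s': 0.0, 'q': array([ 8.93678264e-01,  1.81524764e-01,  1.60802556e+00,  1.88414578e-05,
        1.35379574e+00, -2.06297069e-01]), 'dq': array([-2.14305185e-03,  4.15185971e-04, -9.43012927e-05, -6.81060691e-04,
       -9.49319957e-04, -7.90332249e-04]), 'joint_efforts': array([-8.19783909e-04, -4.44860315e+01, -3.51339090e+01, -4.13602229e-04,
        8.94628727e-03, -9.01265435e-05]), 'eef_pos': array([0.26045105, 0.51200525, 0.23038483]), 'eef_rot': array([-3.83091912e-04,  2.33244071e-01,  9.72417829e-01, -7.88628545e-04]), 'wrist_force': array([ 0.71264302,  0.07958591, -0.62885742]), 'torque': array([ 0.03194831,  0.00882453, -0.03758189]), 'opening': 1.0010672697733458} 0.0187
scene [[610.8222500179126, 0.0, 319.66887150078713], [0.0, 610.8222500179126, 237.47108211658946], [0.0, 0.0, 1.0]] [[0.6247, 0.7808, 0.0074], [0.4892, -0.384, -0.7831], [-0.6086, 0.4928, -0.6219]] [-0.3691, -0.2033, 1.6206]
top [[454.5268852502643, 0.0, 316.19991162463015], [0.0, 454.5268852502643, 237.85119033594933], [0.0, 0.0, 1.0]] [[0.0086, -0.9999, 0.01], [-0.9833, -0.0102, -0.1817], [0.1818, -0.0083, -0.9833]] [-0.002, 0.5641, 0.8503]
wrist [[371.64829954431775, 0.0, 320.0392691988428], [0.0, 371.64829954431775, 236.87288960254304], [0.0, 0.0, 1.0]] [[0.4533, 0.8913, -0.0026], [0.851, -0.432, 0.2986], [0.2651, -0.1376, -0.9544]] [-0.5726, -0.0392, 0.3794]
```

View pics/a_scene.png

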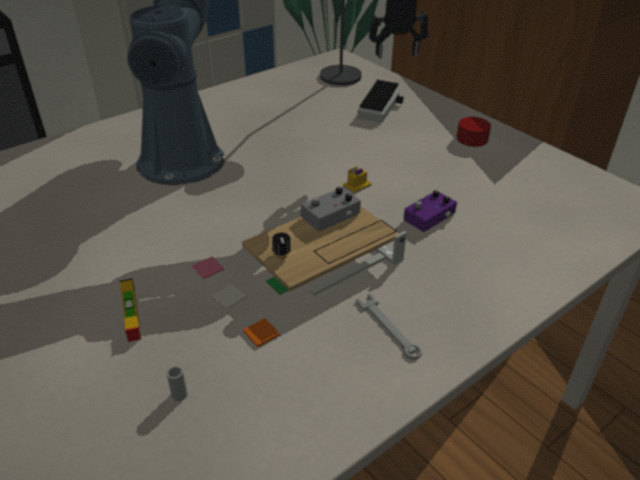

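View pics/a_top.png

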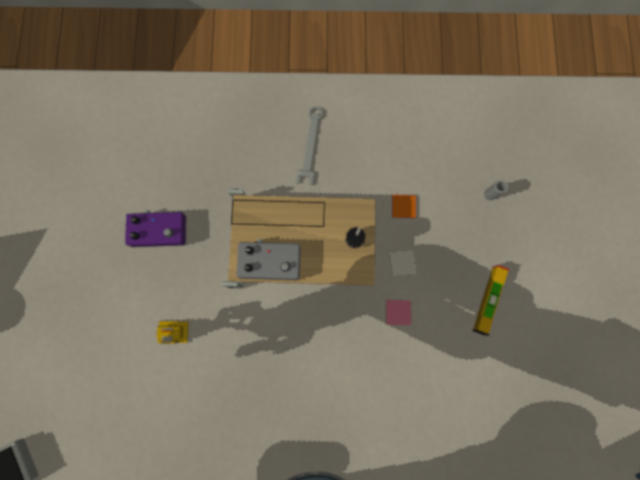

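View pics/a_wrist.png

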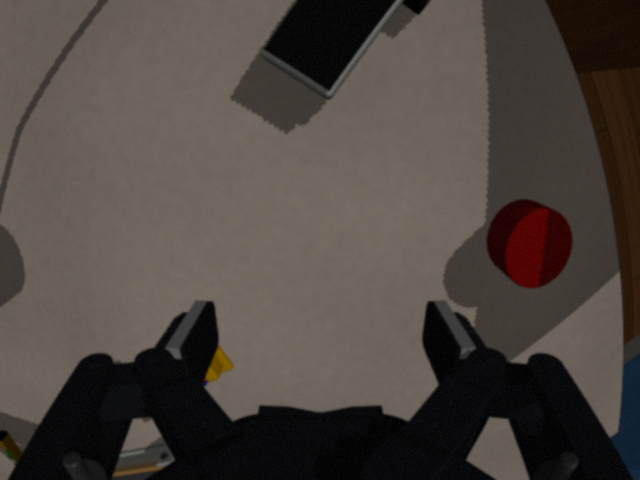

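Candidates for the level: the yellow/green/red bar at top (492,300) and the yellow pick holder at (172,331), which is a look-alike in colour only. Packers: green under the foot (scene 277,285) and orange spare (top 405,206). The pink (398,312) and grey (402,263) plates are decoys. I choose the bar, and next measure and crop it.

```bash
cat > h.py <<'E'
import numpy as np, cv2
from bench import ctrl
from scipy.spatial.transform import Rotation as Rn
def ray(c,uv,fish=False):
    K=c["mtx"]; x=np.array([(uv[0]-K[0,2])/K[0,0],(uv[1]-K[1,2])/K[1,1]])
    if fish:
        r=np.linalg.norm(x); d=np.r_[x/max(r,1e-9)*np.sin(r),np.cos(r)]
    else: d=np.r_[x,1]
    R=c["R"]; return -R.T@c["t"], R.T@d
def onz(c,uv,z,fish=False):
    o,d=ray(c,uv,fish); return o+d*(z-o[2])/d[2]
def tri(c1,u1,c2,u2,f1=False,f2=False):
    o1,d1=ray(c1,u1,f1); o2,d2=ray(c2,u2,f2)
    A=np.c_[d1,-d2]; s=np.linalg.lstsq(A,o2-o1,rcond=None)[0]
    a,b=o1+s[0]*d1,o2+s[1]*d2; return (a+b)/2,np.linalg.norm(a-b)
def proj(c,X):
    p=c["mtx"]@(c["R"]@np.asarray(X)+c["t"]); return p[:2]/p[2]
def projf(c,X):
    p=c["R"]@np.asarray(X)+c["t"]; th=np.arctan2(np.hypot(p[0],p[1]),p[2]); n=p[:2]/np.hypot(p[0],p[1])
    return n*th*c["mtx"][0,0]+c["mtx"][:2,2]
def pose():
    o=ctrl.get_obs(); q=o["eef_rot"]; return o["eef_pos"],Rn.from_quat([q[1],q[2],q[3],q[0]]).as_matrix(),o
def save(n,img,s=1,roi=None):
    if roi: img=img[roi[1]:roi[3],roi[0]:roi[2]]
    cv2.imwrite(f"pics/{n}.png",cv2.resize(img[:,:,::-1],None,fx=s,fy=s,interpolation=cv2.INTER_CUBIC))
E
python3 - <<'E'
from h import *
c=ctrl.camera("top"); f=c["frame"]; s=ctrl.camera("scene")
hsv=cv2.cvtColor(f,cv2.COLOR_RGB2HSV)
m=((hsv[...,1]>150)&(hsv[...,2]>50)).astype(np.uint8); m[:, :440]=0; m[:,540:]=0; m[:230]=0;m[360:]=0
pts=cv2.findNonZero(m); r=cv2.minAreaRect(pts); print("rect",r)
for p in cv2.boxPoints(r): print(p,onz(c,p,0.03).round(4))
print("cen",onz(c,r[0],.03))
save("b_lvl",f,6,(450,250,540,345))
save("b_shelf",f,4,(220,180,420,300))
save("b_scene",s["frame"],4,(235,170,415,300))
E
```

```text
rect ((490.7266845703125, 298.7821044921875), (15.608642578125, 68.70814514160156), 17.52556800842285)
[472.9395  329.19144] [ 0.3886 -0.3067  0.03  ]
[493.6297  263.67252] [ 0.5188 -0.3556  0.03  ]
[508.51385 268.37277] [ 0.5095 -0.3852  0.03  ]
[487.82367 333.8917 ] [ 0.3798 -0.3355  0.03  ]
cen [ 0.44831064 -0.34542976  0.03      ]
```

View pics/b_lvl.png

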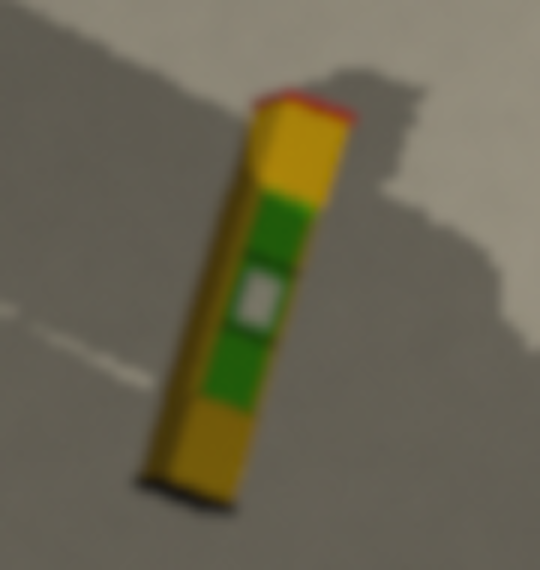

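View pics/b_shelf.png

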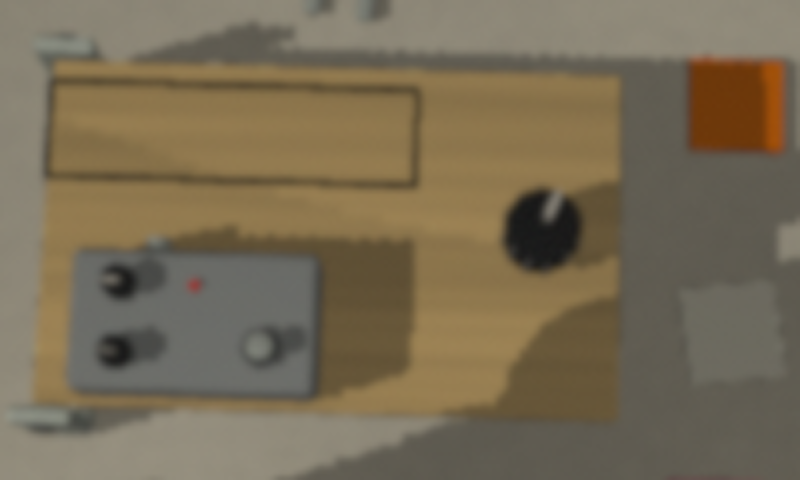

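View pics/b_scene.png

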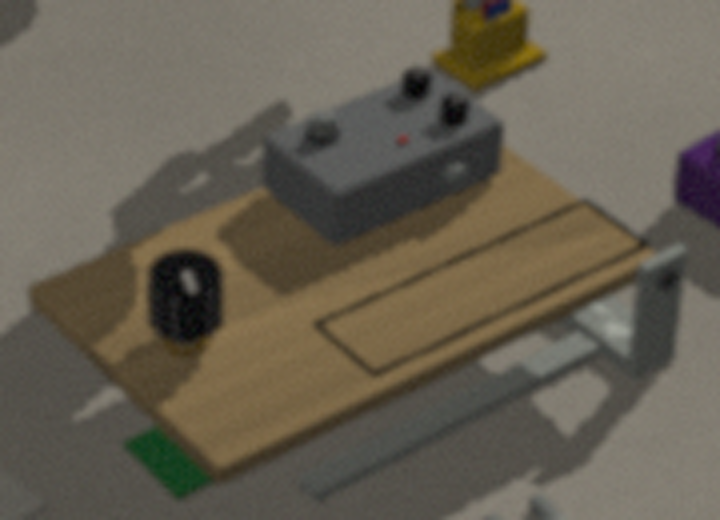

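Run:
```python
from h import *
c=ctrl.camera("top"); s=ctrl.camera("scene")
T=lambda x,y,k,a,b:(x/k+a-.5+.5/k,y/k+b-.5+.5/k)
L=[onz(c,T(x,y,6,450,250),.03) for x,y in [(290,97),(352,118),(168,490),(233,505)]]
L=np.array(L);red=L[:2].mean(0);blk=L[2:].mean(0);d=red-blk
print(L.round(4),"c",(red+blk)/2,"len",np.linalg.norm(d),np.degrees(np.arctan2(d[1],d[0])),"w",np.linalg.norm(L[0]-L[1]),np.linalg.norm(L[2]-L[3]))
top=[(415,186),(418,90),(46,178),(52,78)];sc=[(318,323),(375,374),(588,202),(645,245)]
O=[]
for a,b in zip(top,sc):
    p,e=tri(c,T(*a,4,220,180),s,T(*b,4,235,170)); O.append(p); print(p.round(4),e.round(4))
O=np.array(O);print("outl",O.mean(0)); d=O[2]+O[3]-O[0]-O[1];print(np.linalg.norm(d)/2,np.degrees(np.arctan2(d[1],d[0])), d[2]/np.linalg.norm(d))
p,e=tri(c,T(541,230,4,220,180),s,T(187,277,4,235,170));print("knobtop",p,e)
```

```text
[[ 0.5146 -0.3641  0.03  ]
 [ 0.5077 -0.3845  0.03  ]
 [ 0.3847 -0.3156  0.03  ]
 [ 0.3801 -0.3367  0.03  ]] c [ 0.4467939  -0.35021944  0.03      ] len 0.1375053091900552 -20.49689216966347 w 0.02158943622410047 0.021584572125040117
[ 0.5831 -0.0096  0.0765] 0.0014
[ 0.6308 -0.0113  0.0765] 0.0002
[0.5868 0.1706 0.0702] 0.0022
[0.6354 0.1678 0.0728] 0.0015
outl [0.60903178 0.07937868 0.07401249]
0.17969028717761842 88.69671933585022 -0.027623269748314225
knobtop [ 0.55446134 -0.06704067  0.11612884] 0.0006990376246758174
```

>>> drive_tool(
  deltas=[
    {"slide":[-0.74,-0.91,0],"delta_rot":[0,0,0],"hand":1},
    {"slide":[-0.74,-0.91,0],"delta_rot":[0,0,0],"hand":1},
    {"slide":[-0.74,-0.91,0],"delta_rot":[0,0,0],"hand":1},
    {"slide":[-0.74,-0.91,0],"delta_rot":[0,0,0],"hand":1},
    {"slide":[-0.74,-0.91,0],"delta_rot":[0,0,0],"hand":1},
  ],
)

```text
time_s: 0.98
eef_pos: [0.3226, 0.2242, 0.2315]
eef_rot: [0.001, 0.233, 0.973, 0.0]
wrist_force: [0.8, 0.9, -0.3]
opening: 1.003
```

>>> drive_tool(
  deltas=[
    {"slide":[-0.74,-0.91,0],"delta_rot":[0,0,0],"hand":1},
    {"slide":[-0.74,-0.91,0],"delta_rot":[0,0,0],"hand":1},
    {"slide":[-0.74,-0.91,0],"delta_rot":[0,0,0],"hand":1},
    {"slide":[-0.74,-0.91,0],"delta_rot":[0,0,0],"hand":1},
    {"slide":[-0.74,-0.91,0],"delta_rot":[0,0,0],"hand":1},
  ],
)

```text
time_s: 1.6
eef_pos: [0.3844, -0.0629, 0.2318]
eef_rot: [0.001, 0.233, 0.972, -0.0]
wrist_force: [0.7, 0.2, -0.2]
opening: 1.003
```

>>> drive_tool(
  deltas=[
    {"slide":[-0.74,-0.91,0],"delta_rot":[0,0,0],"hand":1},
    {"slide":[-0.74,-0.91,0],"delta_rot":[0,0,0],"hand":1},
    {"slide":[-0.74,-0.91,0],"delta_rot":[0,0,0],"hand":1},
    {"slide":[-0.74,-0.91,0],"delta_rot":[0,0,0],"hand":1},
    {"slide":[0,0,0],"delta_rot":[0,0,0],"hand":1},
  ],
)

```text
time_s: 2.22
eef_pos: [0.4335, -0.2939, 0.2308]
eef_rot: [-0.0, 0.235, 0.972, -0.0]
wrist_force: [0.6, 1.5, -0.4]
opening: 0.996
```

```bash
cat >> h.py <<'E'
def plan(xyz,yaw):
    """remaining slide (tool axes, units of 50mm) and turn (tool, units of 180deg) to a pointing-down pose"""
    p,R,o=pose(); d=R.T@(np.asarray(xyz)-p)/.05
    y=np.radians(yaw); Rt=np.array([[-np.sin(y),np.cos(y),0],[np.cos(y),np.sin(y),0],[0,0,-1.]]).T
    Rt=np.c_[np.cross([np.cos(y),np.sin(y),0],[0,0,-1.]),[np.cos(y),np.sin(y),0],[0,0,-1.]]
    rv=Rn.from_matrix(R.T@Rt).as_rotvec()/np.pi
    print("t",o["time_s"],"p",p.round(4),"yaw",np.degrees(np.arctan2(R[1,1],R[0,1])).round(2),"q6",np.degrees(o["q"][5]).round(1),"F",o["wrist_force"].round(2),"open",o["opening"])
    print("slide",d.round(3),"rot",rv.round(4))
E
python3 - <<'E'
from h import *
plan([.4468,-.3502,.12],69.5)
E
```

```text
t 2.225 p [ 0.4335 -0.2939  0.2308] yaw 62.8 q6 -109.9 F [ 0.56  1.5  -0.42] open 0.9963174612473819
slide [-0.753 -0.879  2.215] rot [-0.0001 -0.0001 -0.0372]
```

>>> drive_tool(
  deltas=[
    {"slide":[-0.375,-0.44,0.7],"delta_rot":[0,0,0],"hand":1},
    {"slide":[-0.375,-0.44,0.7],"delta_rot":[0,0,0],"hand":1},
    {"slide":[0,0,0.5],"delta_rot":[0,0,-0.037],"hand":1},
    {"slide":[0,0,0],"delta_rot":[0,0,0],"hand":1},
    {"slide":[0,0,0],"delta_rot":[0,0,0],"hand":1},
  ],
)

```text
time_s: 2.85
eef_pos: [0.4475, -0.3461, 0.1375]
eef_rot: [0.001, 0.177, 0.984, -0.0]
wrist_force: [-0.4, -0.7, 0.0]
opening: 1.0
```

Run:
```python
from h import *
plan([.4468,-.3502,.004],69.5)
c=ctrl.camera("wrist"); save("c_wrist",c["frame"])
print([projf(c,p).round(1).tolist() for p in [[.5146,-.3641,.03],[.5077,-.3845,.03],[.3847,-.3156,.03],[.3801,-.3367,.03]]])
```

```text
t 2.85 p [ 0.4475 -0.3461  0.1375] yaw 69.61 q6 -119.4 F [-0.37 -0.71  0.04] open 1.000239505723957
slide [-0.012 -0.079  2.671] rot [-0.0002  0.0004  0.0006]
[[330.4, 320.0], [302.5, 320.6], [332.5, 133.8], [300.2, 138.4]]
```

View pics/c_wrist.png

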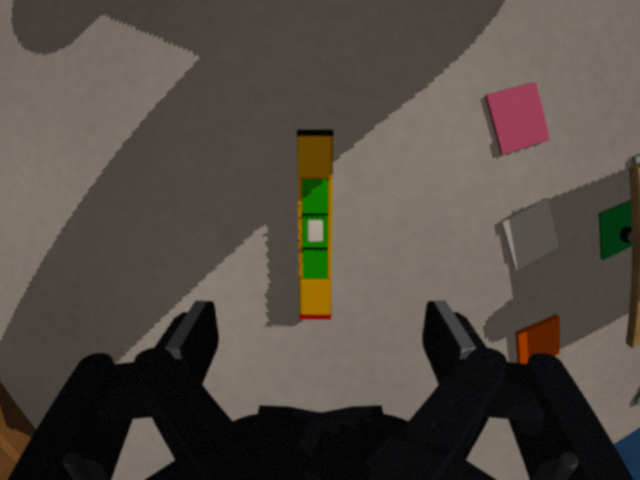

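The wrist view shows the level at (315,225), yellow with its bubble up, matching the projection of my measurement. I descend and grip.

>>> drive_tool(
  deltas=[
    {"slide":[-0.01,-0.08,0.6],"delta_rot":[0,0,0],"hand":1},
    {"slide":[0,0,0.8],"delta_rot":[0,0,0],"hand":0.8},
    {"slide":[0,0,0.8],"delta_rot":[0,0,0],"hand":0.6},
    {"slide":[0,0,0.4],"delta_rot":[0,0,0],"hand":0.5},
    {"slide":[0,0,0],"delta_rot":[0,0,0],"hand":0.5},
  ],
)

```text
time_s: 3.52
eef_pos: [0.4459, -0.3499, 0.006]
eef_rot: [-0.001, 0.176, 0.984, 0.0]
wrist_force: [0.6, -0.7, 0.5]
opening: 0.499
```

>>> drive_tool(
  deltas=[
    {"slide":[0,0,0],"delta_rot":[0,0,0],"hand":0.4},
    {"slide":[0,0,0],"delta_rot":[0,0,0],"hand":0.3},
    {"slide":[0,0,0],"delta_rot":[0,0,0],"hand":0.1},
    {"slide":[0,0,0],"delta_rot":[0,0,0],"hand":0},
    {"slide":[0,0,0],"delta_rot":[0,0,0],"hand":0},
  ],
)

```text
time_s: 4.15
eef_pos: [0.4471, -0.3515, 0.0082]
eef_rot: [0.001, 0.176, 0.984, -0.001]
wrist_force: [-0.1, 0.9, 7.1]
opening: 0.266
```

Run:
```python
from h import *
plan([.4468,-.3502,.004],69.5)
c=ctrl.camera("wrist"); save("d_wrist",c["frame"])
```

```text
t 4.15 p [ 0.4471 -0.3515  0.0082] yaw 69.68 q6 -119.8 F [-0.09  0.88  7.1 ] open 0.26640385682786694
slide [0.016 0.022 0.085] rot [-0.0005  0.0009  0.001 ]
```

View pics/d_wrist.png

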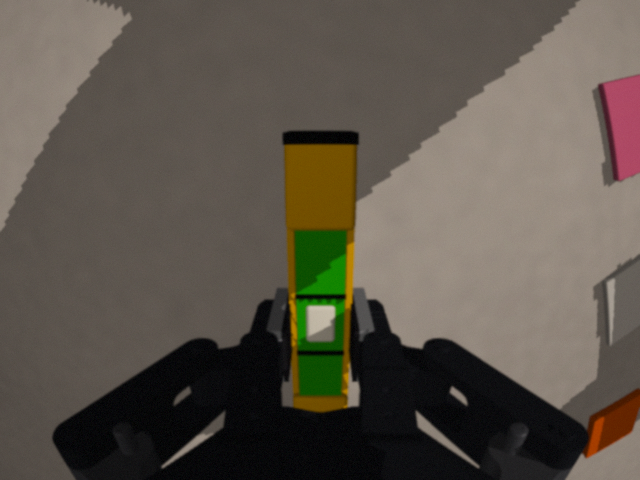

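>>> drive_tool(
  deltas=[
    {"slide":[0,0,-0.2],"delta_rot":[0,0,0],"hand":0},
    {"slide":[0,0,-0.8],"delta_rot":[0,0,0],"hand":0},
    {"slide":[0,0,-1],"delta_rot":[0,0,0],"hand":0},
    {"slide":[0,0,-1],"delta_rot":[0,0,0],"hand":0},
    {"slide":[0,0,-0.8],"delta_rot":[0,0,0],"hand":0},
  ],
)

```text
time_s: 4.82
eef_pos: [0.4462, -0.3505, 0.1993]
eef_rot: [0.001, 0.176, 0.984, -0.001]
wrist_force: [1.1, -0.7, -2.5]
opening: 0.266
```

Run:
```python
from h import *
plan([.609,.079,.2],69.6)
```

```text
t 4.825 p [ 0.4462 -0.3505  0.1993] yaw 69.68 q6 -119.8 F [ 1.09 -0.71 -2.5 ] open 0.26557928063498626
slide [-0.072  9.186 -0.025] rot [-0.0004  0.0006  0.0005]
```

>>> drive_tool(
  deltas=[
    {"slide":[0,0.9,0],"delta_rot":[0,0,0],"hand":0},
    {"slide":[0,0.9,0],"delta_rot":[0,0,0],"hand":0},
    {"slide":[0,0.9,0],"delta_rot":[0,0,0],"hand":0},
    {"slide":[0,0.9,0],"delta_rot":[0,0,0],"hand":0},
    {"slide":[0,0.9,0],"delta_rot":[0,0,0],"hand":0},
  ],
)

```text
time_s: 5.45
eef_pos: [0.5243, -0.1379, 0.1969]
eef_rot: [0.0, 0.176, 0.984, -0.0]
wrist_force: [1.0, 0.4, -1.3]
opening: 0.268
```

>>> drive_tool(
  deltas=[
    {"slide":[0,0.9,0],"delta_rot":[0,0,0],"hand":0},
    {"slide":[0,0.9,0],"delta_rot":[0,0,0],"hand":0},
    {"slide":[0,0.9,0],"delta_rot":[0,0,0],"hand":0},
    {"slide":[0,0.9,0],"delta_rot":[0,0,0],"hand":0},
    {"slide":[0,0.9,0],"delta_rot":[0,0,0],"hand":0},
  ],
)

```text
time_s: 6.08
eef_pos: [0.6024, 0.0731, 0.1969]
eef_rot: [0.0, 0.176, 0.984, -0.0]
wrist_force: [1.2, -0.1, -0.9]
opening: 0.262
```

>>> drive_tool(
  deltas=[
    {"slide":[0,0,0],"delta_rot":[0,0,0.05],"hand":0},
    {"slide":[0,0,0],"delta_rot":[0,0,0.05],"hand":0},
    {"slide":[0,0,0],"delta_rot":[0,0,0.05],"hand":0},
    {"slide":[0,0,0],"delta_rot":[0,0,0.05],"hand":0},
    {"slide":[0,0,0],"delta_rot":[0,0,0.05],"hand":0},
  ],
)

```text
time_s: 6.7
eef_pos: [0.6019, 0.0717, 0.1967]
eef_rot: [-0.0, 0.542, 0.841, -0.0]
wrist_force: [-0.2, -0.3, -1.1]
opening: 0.263
```

>>> drive_tool(
  deltas=[
    {"slide":[0,0,0],"delta_rot":[0,0,0.05],"hand":0},
    {"slide":[0,0,0],"delta_rot":[0,0,0.05],"hand":0},
    {"slide":[0,0,0],"delta_rot":[0,0,0.045],"hand":0},
    {"slide":[0,0,0],"delta_rot":[0,0,0],"hand":0},
    {"slide":[0,0,0],"delta_rot":[0,0,0],"hand":0},
  ],
)

```text
time_s: 7.32
eef_pos: [0.6022, 0.0717, 0.1965]
eef_rot: [0.0, 0.715, 0.699, 0.0]
wrist_force: [0.3, -0.2, -1.7]
opening: 0.265
```

Run:
```python
from h import *
plan([.609,.079,.09],-1.3)
c=ctrl.camera("wrist"); save("e_wrist",c["frame"])
```

```text
t 7.325 p [0.6022 0.0717 0.1965] yaw -1.26 q6 -3.2 F [ 0.31 -0.17 -1.67] open 0.26476580907481523
slide [0.15  0.134 2.131] rot [0.     0.     0.0002]
```

View pics/e_wrist.png

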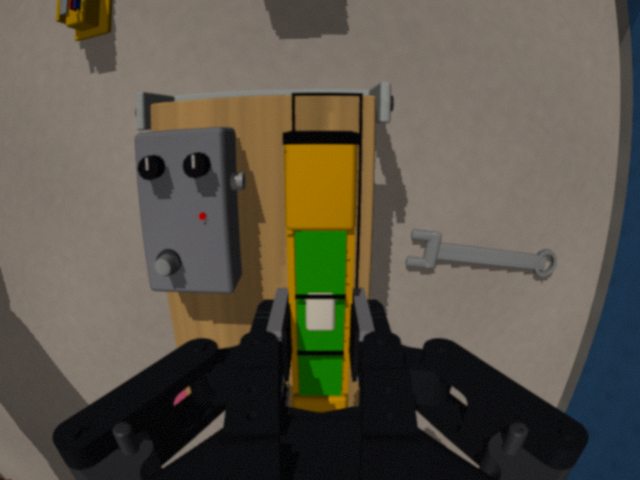

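Run:
```python
from h import *
c=ctrl.camera("wrist")
for u in [(294,95),(361,95)]: print(onz(c,u,.071,True).round(4))
```

```text
[0.5857 0.1681 0.071 ]
[0.633  0.1673 0.071 ]
```

>>> drive_tool(
  deltas=[
    {"slide":[0.15,0.13,0.4],"delta_rot":[0,0,0],"hand":0},
    {"slide":[0,0,0.6],"delta_rot":[0,0,0],"hand":0},
    {"slide":[0,0,0.6],"delta_rot":[0,0,0],"hand":0},
    {"slide":[0,0,0.4],"delta_rot":[0,0,0],"hand":0},
    {"slide":[0,0,0],"delta_rot":[0,0,0],"hand":0},
  ],
)

```text
time_s: 8.05
eef_pos: [0.6073, 0.0793, 0.0936]
eef_rot: [-0.002, 0.716, 0.698, -0.002]
wrist_force: [0.4, 0.2, -1.5]
opening: 0.265
```

Run:
```python
from h import *
plan([.609,.079,.08],-1.3)
c=ctrl.camera("top"); save("f_top",c["frame"],4,(220,160,420,300))
c=ctrl.camera("scene"); save("f_sc",c["frame"],4,(235,150,415,300))
```

```text
t 8.05 p [0.6073 0.0793 0.0936] yaw -1.4 q6 -2.3 F [ 0.42  0.18 -1.46] open 0.26500315187894063
slide [-0.005  0.034  0.273] rot [-0.0015 -0.0001 -0.0005]
```

View pics/f_sc.png

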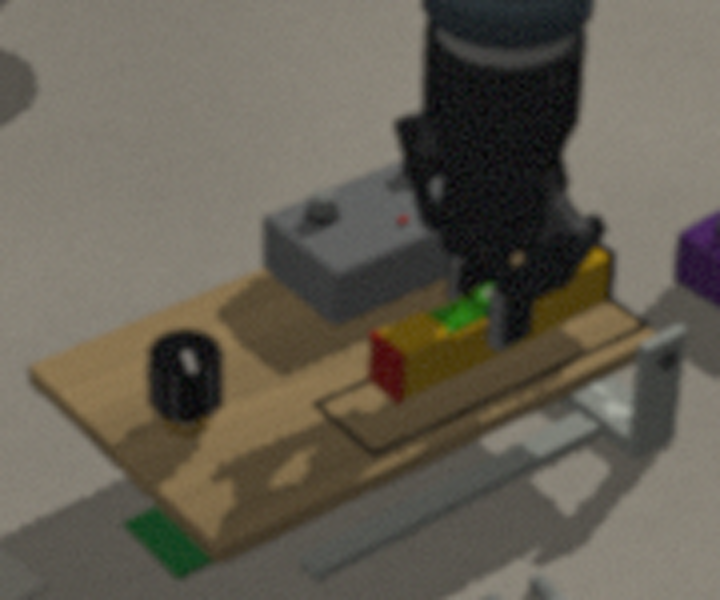

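The level hangs above the outline, red end towards the knob (crop 390,365). I lower gently.

>>> drive_tool(
  deltas=[
    {"slide":[0,0.03,0.1],"delta_rot":[0,0,0],"hand":0},
    {"slide":[0,0,0.1],"delta_rot":[0,0,0],"hand":0},
    {"slide":[0,0,0.04],"delta_rot":[0,0,0],"hand":0},
    {"slide":[0,0,0],"delta_rot":[0,0,0],"hand":0},
    {"slide":[0,0,0],"delta_rot":[0,0,0],"hand":0},
  ],
)

```text
time_s: 8.78
eef_pos: [0.6106, 0.079, 0.0844]
eef_rot: [0.0, 0.716, 0.698, 0.0]
wrist_force: [-0.0, 0.4, -1.2]
opening: 0.267
```

>>> drive_tool(
  deltas=[
    {"slide":[0,0,0.04],"delta_rot":[0,0,0],"hand":0},
    {"slide":[0,0,0.04],"delta_rot":[0,0,0],"hand":0},
    {"slide":[0,0,0],"delta_rot":[0,0,0],"hand":0},
    {"slide":[0,0,0],"delta_rot":[0,0,0],"hand":0},
    {"slide":[0,0,0],"delta_rot":[0,0,0],"hand":0},
  ],
)

```text
time_s: 9.4
eef_pos: [0.6107, 0.079, 0.0807]
eef_rot: [0.0, 0.716, 0.698, 0.0]
wrist_force: [-1.3, 1.2, 4.1]
opening: 0.268
```

>>> drive_tool(
  deltas=[
    {"slide":[0,0,0.02],"delta_rot":[0,0,0],"hand":0.3},
    {"slide":[0,0,0],"delta_rot":[0,0,0],"hand":0.4},
    {"slide":[0,0,0],"delta_rot":[0,0,0],"hand":0.5},
    {"slide":[0,0,0],"delta_rot":[0,0,0],"hand":0.6},
    {"slide":[0,0,0],"delta_rot":[0,0,0],"hand":0.6},
  ],
)

```text
time_s: 10.02
eef_pos: [0.6105, 0.0789, 0.0792]
eef_rot: [-0.0, 0.716, 0.698, -0.0]
wrist_force: [1.3, 0.8, -0.3]
opening: 0.598
```

>>> drive_tool(
  deltas=[
    {"slide":[0,0,-0.3],"delta_rot":[0,0,0],"hand":0.6},
    {"slide":[0,0,-0.8],"delta_rot":[0,0,0],"hand":0.6},
    {"slide":[0,0,-0.8],"delta_rot":[0,0,0],"hand":0.6},
    {"slide":[0,0,-0.4],"delta_rot":[0,0,0],"hand":0.6},
    {"slide":[0,0,0],"delta_rot":[0,0,0],"hand":0.6},
  ],
)

```text
time_s: 10.65
eef_pos: [0.6116, 0.0789, 0.1964]
eef_rot: [0.001, 0.716, 0.698, 0.001]
wrist_force: [0.2, -1.0, -0.4]
opening: 0.598
```

Run:
```python
from h import *
plan([.5545,-.067,.18],-1.3)
c=ctrl.camera("wrist"); save("g_wr",c["frame"])
c=ctrl.camera("scene"); save("g_sc",c["frame"],4,(235,150,415,300))
```

```text
t 10.65 p [0.6116 0.0789 0.1964] yaw -1.41 q6 -2.2 F [ 0.18 -1.04 -0.43] open 0.5982598942232599
slide [-2.946 -1.07   0.323] rot [ 0.0012  0.     -0.0006]
```

View pics/g_sc.png

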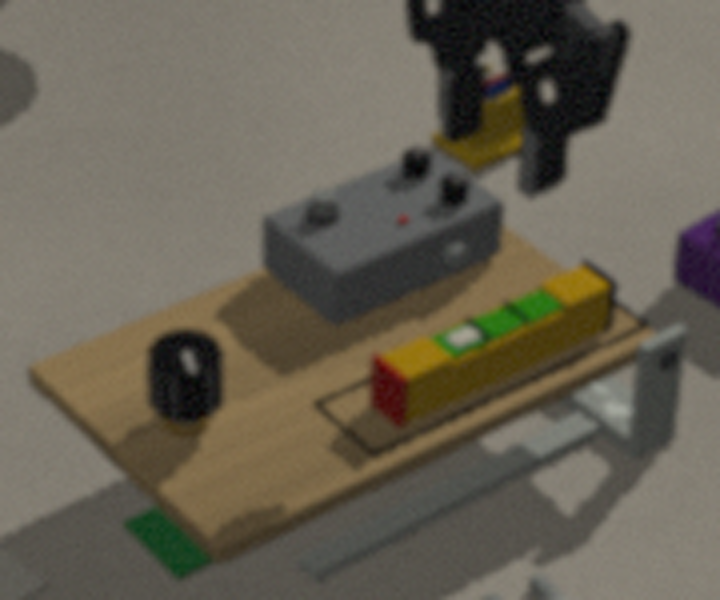

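View pics/g_wr.png

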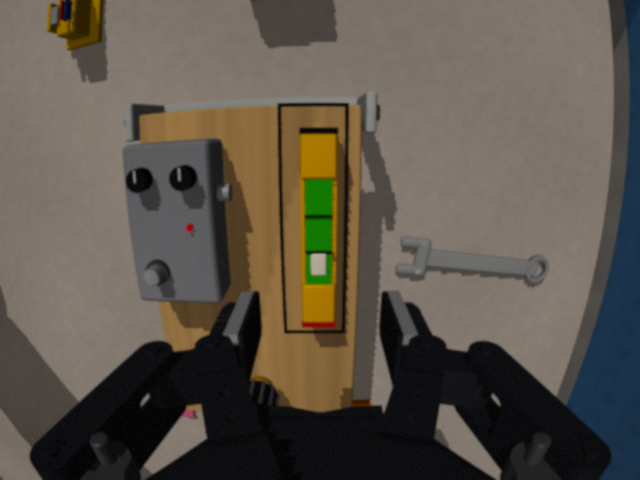

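Run:
```python
from h import *
c=ctrl.camera("wrist")
O=np.array([onz(c,u,z,True) for u,z in [((279,104),.070),((347,104),.070),((345,331),.0745),((286,331),.0745)]])
L=np.array([onz(c,u,z,True) for u,z in [((300,133),.101),((337,133),.101),((335,322),.1035),((303,322),.1035)]])
for A in (O,L):
    d=A[:2].mean(0)-A[2:].mean(0);print(A.mean(0).round(4),np.linalg.norm(d).round(4),np.linalg.norm(A[0]-A[1]).round(4),np.linalg.norm(A[2]-A[3]).round(4),np.degrees(np.arctan2(d[1],d[0])).round(2))
```

```text
[0.6049 0.0802 0.0723] 0.177 0.0476 0.0483 89.0
[0.6086 0.083  0.1022] 0.1309 0.023 0.0229 88.7
```

The level lies inside the outline, about 4 mm across and 3 mm along off centre, and 0.3° off its direction. Next I go above the knob.

>>> drive_tool(
  deltas=[
    {"slide":[-0.95,-0.35,0],"delta_rot":[0,0,0],"hand":0.7},
    {"slide":[-0.95,-0.35,0],"delta_rot":[0,0,0],"hand":0.7},
    {"slide":[-0.95,-0.35,0],"delta_rot":[0,0,0],"hand":0.8},
    {"slide":[0,0,0],"delta_rot":[0,0,0],"hand":0.8},
    {"slide":[0,0,0],"delta_rot":[0,0,0],"hand":0.8},
  ],
)

```text
time_s: 11.42
eef_pos: [0.5539, -0.0619, 0.193]
eef_rot: [-0.001, 0.716, 0.698, -0.0]
wrist_force: [-0.1, 0.6, 0.5]
opening: 0.802
```

Run:
```python
from h import *
plan([.5545,-.067,.092],-1.3)
c=ctrl.camera("wrist"); save("i_wr",c["frame"])
t=np.array([.5545,-.067,.118]);print(projf(c,t))
for a in range(0,360,60): print(projf(c,t+.018*np.array([np.cos(np.radians(a)),np.sin(np.radians(a)),0])).round(0))
```

```text
t 11.425 p [ 0.5539 -0.0619  0.193 ] yaw -1.46 q6 -17.1 F [-0.13  0.61  0.51] open 0.8023217229532439
slide [-0.104  0.018  2.02 ] rot [-0.0006 -0.0003 -0.0009]
[321.72791656 255.644395  ]
[351. 255.]
[336. 231.]
[306. 232.]
[293. 256.]
[308. 279.]
[336. 278.]
```

View pics/i_wr.png

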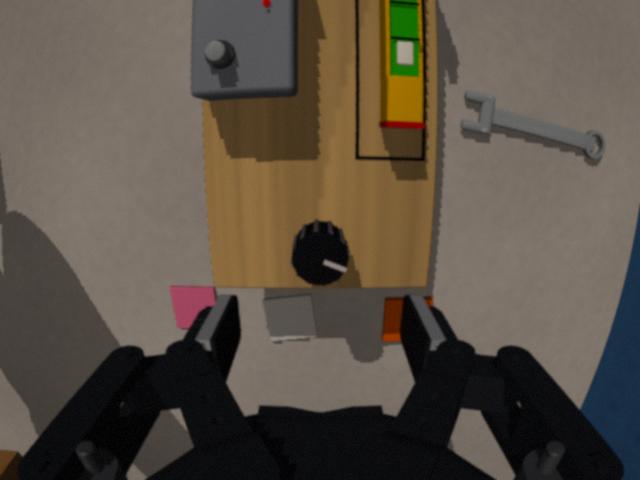

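>>> drive_tool(
  deltas=[
    {"slide":[-0.13,0,0.4],"delta_rot":[0,0,0],"hand":0.8},
    {"slide":[0,0,0.6],"delta_rot":[0,0,0],"hand":0.8},
    {"slide":[0,0,0.6],"delta_rot":[0,0,0],"hand":0.8},
    {"slide":[0,0,0.4],"delta_rot":[0,0,0],"hand":0.7},
    {"slide":[0,0,0],"delta_rot":[0,0,0],"hand":0.6},
  ],
)

```text
time_s: 12.1
eef_pos: [0.553, -0.0669, 0.0921]
eef_rot: [-0.002, 0.715, 0.699, -0.001]
wrist_force: [-0.5, -0.5, 0.1]
opening: 0.602
```

>>> drive_tool(
  deltas=[
    {"slide":[0,0,0],"delta_rot":[0,0,0],"hand":0.5},
    {"slide":[0,0,0],"delta_rot":[0,0,0],"hand":0.4},
    {"slide":[0,0,0],"delta_rot":[0,0,0],"hand":0.2},
    {"slide":[0,0,0],"delta_rot":[0,0,0],"hand":0},
    {"slide":[0,0,0],"delta_rot":[0,0,0],"hand":0},
  ],
)

```text
time_s: 12.72
eef_pos: [0.5542, -0.0684, 0.0946]
eef_rot: [-0.0, 0.716, 0.698, 0.0]
wrist_force: [-4.5, 2.8, 3.0]
opening: 0.402
```

Run:
```python
from h import *
plan([.5545,-.067,.092],-1.3)
c=ctrl.camera("wrist"); save("j_wr",c["frame"])
c=ctrl.camera("scene"); save("j_sc",c["frame"],4,(235,150,415,300))
```

```text
t 12.725 p [ 0.5542 -0.0684  0.0946] yaw -1.41 q6 -17.8 F [-4.46  2.76  3.02] open 0.40184837534305584
slide [0.029 0.005 0.051] rot [-0.     -0.0001 -0.0006]
```

View pics/j_wr.png

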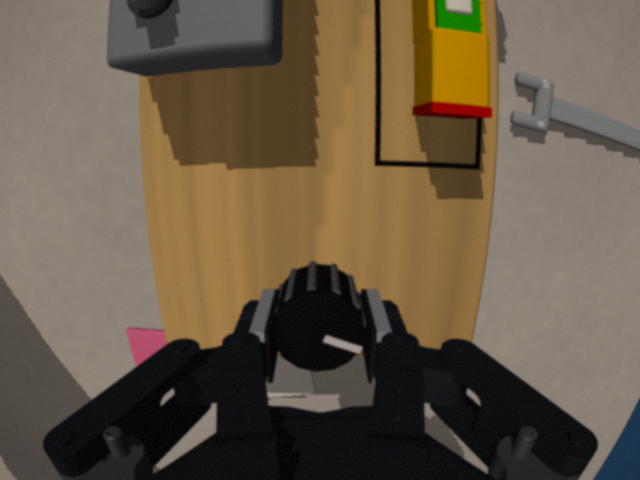

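View pics/j_sc.png

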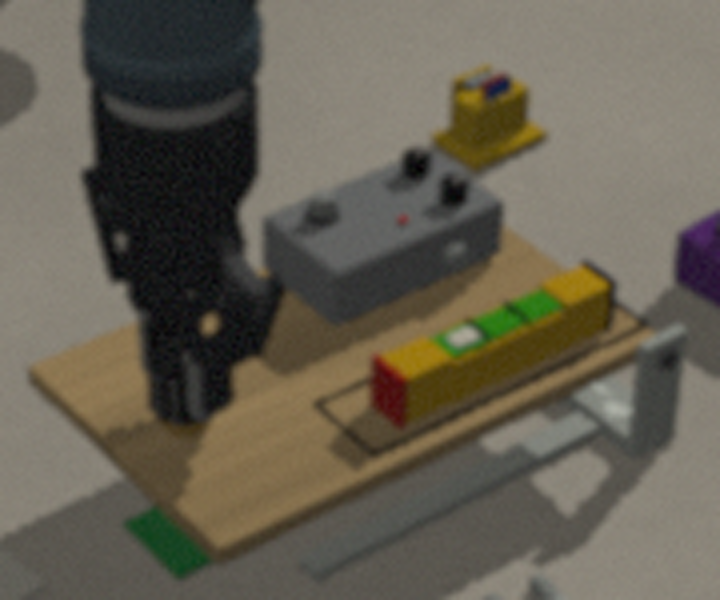

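>>> drive_tool(
  deltas=[
    {"slide":[0,0,0.04],"delta_rot":[0,0,0],"hand":0},
    {"slide":[0,0,0.04],"delta_rot":[0,0,0],"hand":0},
    {"slide":[0,0,0.04],"delta_rot":[0,0,0],"hand":0},
    {"slide":[0,0,0],"delta_rot":[0,0,0],"hand":0},
    {"slide":[0,0,0],"delta_rot":[0,0,0],"hand":0},
  ],
)

```text
time_s: 13.45
eef_pos: [0.5542, -0.0689, 0.0886]
eef_rot: [0.0, 0.716, 0.698, -0.0]
wrist_force: [-5.7, 0.5, 4.3]
opening: 0.401
```

>>> drive_tool(
  deltas=[
    {"slide":[0,0,0.04],"delta_rot":[0,0,0],"hand":0},
    {"slide":[0,0,0.04],"delta_rot":[0,0,0],"hand":0},
    {"slide":[0,0,0],"delta_rot":[0,0,0],"hand":0},
    {"slide":[0,0,0],"delta_rot":[0,0,0],"hand":0},
    {"slide":[0,0,0],"delta_rot":[0,0,0],"hand":0},
  ],
)

```text
time_s: 14.08
eef_pos: [0.5542, -0.0689, 0.0853]
eef_rot: [0.0, 0.716, 0.698, -0.0]
wrist_force: [-7.8, 0.6, 9.8]
opening: 0.401
```

>>> drive_tool(
  deltas=[
    {"slide":[0,0,0.04],"delta_rot":[0,0,0],"hand":0},
    {"slide":[0,0,0.02],"delta_rot":[0,0,0],"hand":0},
    {"slide":[0,0,0],"delta_rot":[0,0,0],"hand":0},
    {"slide":[0,0,0],"delta_rot":[0,0,0],"hand":0},
    {"slide":[0,0,0],"delta_rot":[0,0,0],"hand":0},
  ],
)

```text
time_s: 14.7
eef_pos: [0.5543, -0.069, 0.0832]
eef_rot: [0.0, 0.716, 0.698, -0.0]
wrist_force: [-10.8, 2.4, 16.5]
opening: 0.401
```

Run:
```python
from h import *
plan([.5545,-.067,.08],-1.3)
c=ctrl.camera("scene"); save("k_sc",c["frame"],5,(265,190,415,300))
```

```text
t 14.7 p [ 0.5543 -0.069   0.0832] yaw -1.41 q6 -17.8 F [-10.85   2.4   16.47] open 0.40097246328445985
slide [0.04  0.003 0.064] rot [-0.0001  0.0002 -0.0006]
```

View pics/k_sc.png

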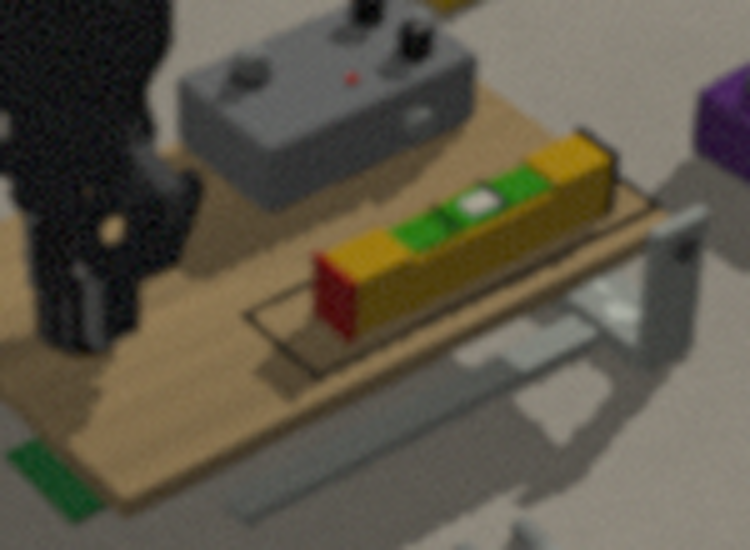

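>>> drive_tool(
  deltas=[
    {"slide":[0,-0.02,0],"delta_rot":[0,0,0.04],"hand":0},
    {"slide":[0,0,0],"delta_rot":[0,0,0.04],"hand":0},
    {"slide":[0,0,0],"delta_rot":[0,0,0.04],"hand":0},
    {"slide":[0,0,0],"delta_rot":[0,0,0.04],"hand":0},
    {"slide":[0,0,0],"delta_rot":[0,0,0],"hand":0},
  ],
)

```text
time_s: 15.38
eef_pos: [0.5542, -0.0691, 0.0833]
eef_rot: [0.001, 0.867, 0.498, 0.001]
wrist_force: [-6.9, 2.2, 14.6]
opening: 0.405
```

>>> drive_tool(
  deltas=[
    {"slide":[0,0,0],"delta_rot":[0,0,0],"hand":0},
    {"slide":[0,0,0],"delta_rot":[0,0,0],"hand":0},
    {"slide":[0,0,0],"delta_rot":[0,0,0],"hand":0},
    {"slide":[0,0,0],"delta_rot":[0,0,0],"hand":0},
    {"slide":[0,0,0],"delta_rot":[0,0,0],"hand":0},
  ],
)

```text
time_s: 16.0
eef_pos: [0.5542, -0.0691, 0.0833]
eef_rot: [0.001, 0.867, 0.498, 0.001]
wrist_force: [-7.0, 1.3, 13.8]
opening: 0.399
```

>>> drive_tool(
  deltas=[
    {"slide":[0,0,0],"delta_rot":[0,0,0],"hand":0},
    {"slide":[0,0,0],"delta_rot":[0,0,0],"hand":0},
    {"slide":[0,0,0],"delta_rot":[0,0,0],"hand":0},
    {"slide":[0,0,0],"delta_rot":[0,0,0],"hand":0},
    {"slide":[0,0,0],"delta_rot":[0,0,0],"hand":0},
  ],
)

```text
time_s: 16.62
eef_pos: [0.5542, -0.0691, 0.0833]
eef_rot: [0.001, 0.867, 0.498, 0.001]
wrist_force: [-8.0, 0.9, 14.1]
opening: 0.402
```

```bash
cat > bub.py <<'E'
from h import *
import sys
plan([.5545,-.067,.08],-1.3)
c=ctrl.camera("scene");f=c["frame"]; w=ctrl.camera("wrist"); t=ctrl.camera("top")
n=sys.argv[1]; save(n+"_sc",f,8,(315,210,405,270)); save(n+"_wr",w["frame"]); save(n+"_top",t["frame"],8,(225,185,325,235))
hsv=cv2.cvtColor(f,cv2.COLOR_RGB2HSV)[205:275,310:410].astype(int)
g=((hsv[...,0]>40)&(hsv[...,0]<80)&(hsv[...,1]>120)).astype(np.uint8)
hull=cv2.convexHull(cv2.findNonZero(g)); r=np.zeros_like(g); cv2.fillConvexPoly(r,hull,1)
b=((r>0)&(hsv[...,1]<90)&(hsv[...,2]>90))
P=lambda m:onz(c,np.argwhere(m)[:,::-1].mean(0)+[310,205],.101)
hp=hull[:,0]+[310,205]; X=np.array([onz(c,p,.101) for p in hp]); 
m=P(r>0); q=P(b); d=np.array([-.023,.9997,0])
s=(X-m)@d; print("vial",s.min().round(4),s.max().round(4),"bubble from vial middle, toward red:",-((q-m)@d-(s.min()+s.max())/2).round(4),"area",b.sum(), "mid",m.round(4))
E
python3 bub.py l
```

```text
t 16.625 p [ 0.5542 -0.0691  0.0833] yaw -30.22 q6 11.0 F [-8.    0.94 14.08] open 0.40199794357601715
slide [ 0.039 -0.016  0.066] rot [ 7.000e-04  1.000e-04 -1.607e-01]
vial -0.036 0.0352 bubble from vial middle, toward red: -0.0028 area 34 mid [0.6148 0.0813 0.101 ]
```

View pics/l_sc.png

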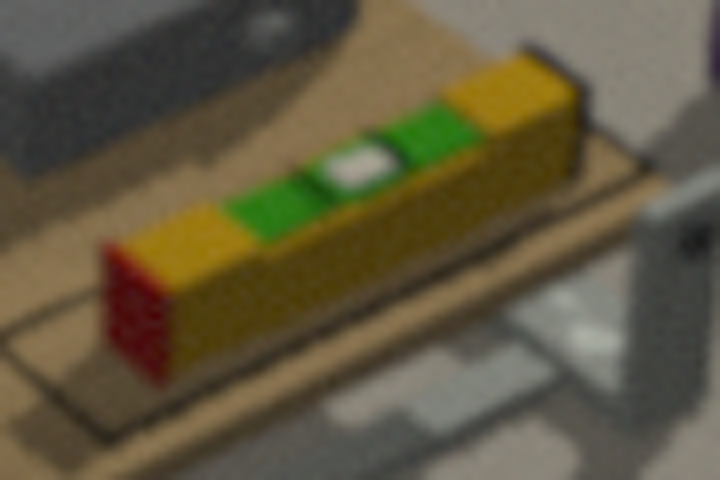

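View pics/l_wr.png

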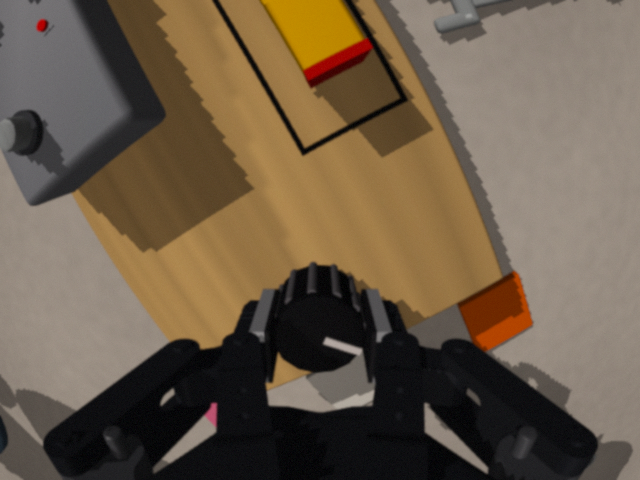

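>>> drive_tool(
  deltas=[
    {"slide":[0,0,0],"delta_rot":[0,0,0.04],"hand":0},
    {"slide":[0,0,0],"delta_rot":[0,0,0],"hand":0},
    {"slide":[0,0,0],"delta_rot":[0,0,0],"hand":0},
    {"slide":[0,0,0],"delta_rot":[0,0,0],"hand":0},
    {"slide":[0,0,0],"delta_rot":[0,0,0],"hand":0},
  ],
)

```text
time_s: 17.4
eef_pos: [0.5542, -0.0692, 0.0833]
eef_rot: [0.001, 0.897, 0.443, 0.001]
wrist_force: [-8.0, 1.6, 12.6]
opening: 0.399
```

>>> drive_tool(
  deltas=[
    {"slide":[0,0,0],"delta_rot":[0,0,0],"hand":0},
    {"slide":[0,0,0],"delta_rot":[0,0,0],"hand":0},
    {"slide":[0,0,0],"delta_rot":[0,0,0],"hand":0},
    {"slide":[0,0,0],"delta_rot":[0,0,0],"hand":0},
    {"slide":[0,0,0],"delta_rot":[0,0,0],"hand":0},
  ],
)

```text
time_s: 18.02
eef_pos: [0.5542, -0.0691, 0.0833]
eef_rot: [0.001, 0.897, 0.443, 0.001]
wrist_force: [-8.2, 1.1, 13.7]
opening: 0.404
```

>>> drive_tool(
  deltas=[
    {"slide":[0,0,0],"delta_rot":[0,0,0],"hand":0},
    {"slide":[0,0,0],"delta_rot":[0,0,0],"hand":0},
    {"slide":[0,0,0],"delta_rot":[0,0,0],"hand":0},
    {"slide":[0,0,0],"delta_rot":[0,0,0],"hand":0},
    {"slide":[0,0,0],"delta_rot":[0,0,0],"hand":0},
  ],
)

```text
time_s: 18.65
eef_pos: [0.5542, -0.0692, 0.0833]
eef_rot: [0.001, 0.897, 0.443, 0.001]
wrist_force: [-8.5, 1.5, 14.5]
opening: 0.401
```

>>> drive_tool(
  deltas=[
    {"slide":[0,0,0],"delta_rot":[0,0,0],"hand":0},
    {"slide":[0,0,0],"delta_rot":[0,0,0],"hand":0},
    {"slide":[0,0,0],"delta_rot":[0,0,0],"hand":0},
    {"slide":[0,0,0],"delta_rot":[0,0,0],"hand":0},
    {"slide":[0,0,0],"delta_rot":[0,0,0],"hand":0},
  ],
)

```text
time_s: 19.27
eef_pos: [0.5542, -0.0692, 0.0833]
eef_rot: [0.001, 0.897, 0.443, 0.001]
wrist_force: [-7.1, 0.8, 13.7]
opening: 0.403
```

```bash
python3 bub.py m
```

```text
t 19.275 p [ 0.5542 -0.0692  0.0833] yaw -37.42 q6 18.2 F [-7.1   0.83 13.72] open 0.4033040674695713
slide [ 0.038 -0.021  0.065] rot [ 7.000e-04  1.000e-04 -2.007e-01]
vial -0.0351 0.0348 bubble from vial middle, toward red: -0.0009 area 38 mid [0.6147 0.081  0.101 ]
```

View pics/m_sc.png

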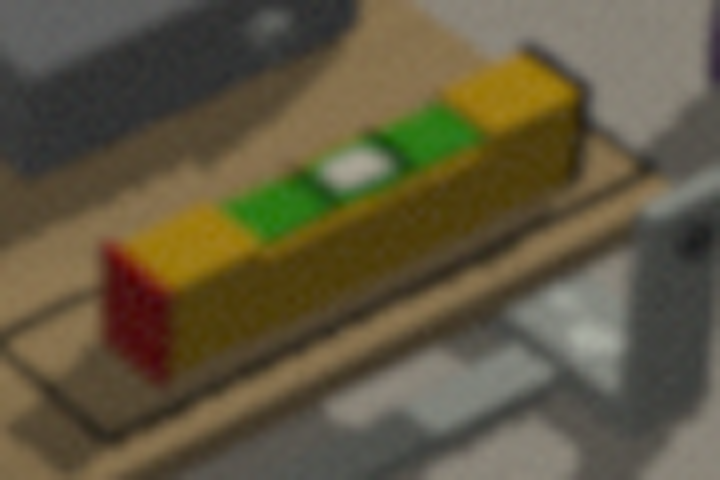

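View pics/m_top.png

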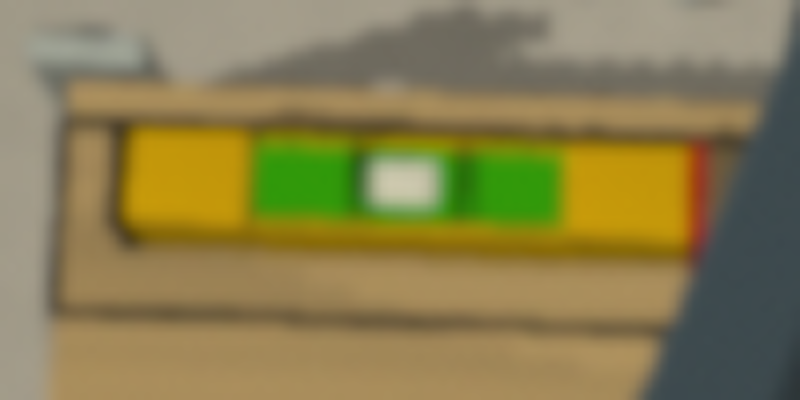

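Run:
```python
from h import *
c=ctrl.camera("top"); s=ctrl.camera("scene")
T=lambda x,y,k,a,b:(x/k+a-.5+.5/k,y/k+b-.5+.5/k)
print(tri(c,T(408,184,8,225,185),s,T(357,172,8,315,210)))
# outline long edges in the top crop, cast onto shelf top
for a,b in [((64,121),(60,312)),((400,127),(400,322)),((640,132),(640,328))]:
    A,B=[onz(c,T(*u,8,225,185),.071) for u in (a,b)]; print(A.round(4),B.round(4),((A+B)/2).round(4))
```

```text
(array([0.61326529, 0.08192886, 0.09957908]), np.float64(0.0011710081322939864))
[0.6352 0.1688 0.071 ] [0.5871 0.1678 0.071 ] [0.6111 0.1683 0.071 ]
[0.6346 0.0862 0.071 ] [0.5855 0.0849 0.071 ] [0.61   0.0856 0.071 ]
[0.634  0.0271 0.071 ] [0.5846 0.0264 0.071 ] [0.6093 0.0268 0.071 ]
```

The bubble is about 1 mm towards the black end, and the level is about 3 mm off the outline's axis. I make one small nudge plus a bit more push for margin, then let it settle.

>>> drive_tool(
  deltas=[
    {"slide":[0,0,0.02],"delta_rot":[0,0,0.025],"hand":0},
    {"slide":[0,0,0],"delta_rot":[0,0,0],"hand":0},
    {"slide":[0,0,0],"delta_rot":[0,0,0],"hand":0},
    {"slide":[0,0,0],"delta_rot":[0,0,0],"hand":0},
    {"slide":[0,0,0],"delta_rot":[0,0,0],"hand":0},
  ],
)

```text
time_s: 20.15
eef_pos: [0.5543, -0.0692, 0.0831]
eef_rot: [0.001, 0.913, 0.407, 0.001]
wrist_force: [-10.1, 2.3, 19.6]
opening: 0.399
```

>>> drive_tool(
  deltas=[
    {"slide":[0,0,0],"delta_rot":[0,0,0],"hand":0},
    {"slide":[0,0,0],"delta_rot":[0,0,0],"hand":0},
    {"slide":[0,0,0],"delta_rot":[0,0,0],"hand":0},
    {"slide":[0,0,0],"delta_rot":[0,0,0],"hand":0},
    {"slide":[0,0,0],"delta_rot":[0,0,0],"hand":0},
  ],
)

```text
time_s: 20.78
eef_pos: [0.5543, -0.0692, 0.083]
eef_rot: [0.001, 0.913, 0.407, 0.001]
wrist_force: [-9.7, 2.5, 19.5]
opening: 0.403
```

>>> drive_tool(
  deltas=[
    {"slide":[0,0,0],"delta_rot":[0,0,0],"hand":0},
    {"slide":[0,0,0],"delta_rot":[0,0,0],"hand":0},
    {"slide":[0,0,0],"delta_rot":[0,0,0],"hand":0},
    {"slide":[0,0,0],"delta_rot":[0,0,0],"hand":0},
    {"slide":[0,0,0],"delta_rot":[0,0,0],"hand":0},
  ],
)

```text
time_s: 21.4
eef_pos: [0.5543, -0.0692, 0.0831]
eef_rot: [0.001, 0.913, 0.407, 0.001]
wrist_force: [-10.8, 2.6, 20.3]
opening: 0.403
```

>>> drive_tool(
  deltas=[
    {"slide":[0,0,0],"delta_rot":[0,0,0],"hand":0},
    {"slide":[0,0,0],"delta_rot":[0,0,0],"hand":0},
    {"slide":[0,0,0],"delta_rot":[0,0,0],"hand":0},
    {"slide":[0,0,0],"delta_rot":[0,0,0],"hand":0},
    {"slide":[0,0,0],"delta_rot":[0,0,0],"hand":0},
  ],
)

```text
time_s: 22.02
eef_pos: [0.5543, -0.0692, 0.0831]
eef_rot: [0.001, 0.913, 0.407, 0.001]
wrist_force: [-10.1, 2.1, 19.9]
opening: 0.401
```

```bash
python3 bub.py n
```

```text
t 22.025 p [ 0.5543 -0.0692  0.0831] yaw -41.91 q6 22.6 F [-10.09   2.07  19.85] open 0.4014399901656102
slide [ 0.036 -0.026  0.061] rot [ 7.000e-04  1.000e-04 -2.256e-01]
vial -0.0355 0.0345 bubble from vial middle, toward red: -0.0013 area 38 mid [0.6147 0.0814 0.101 ]
```

View pics/n_top.png

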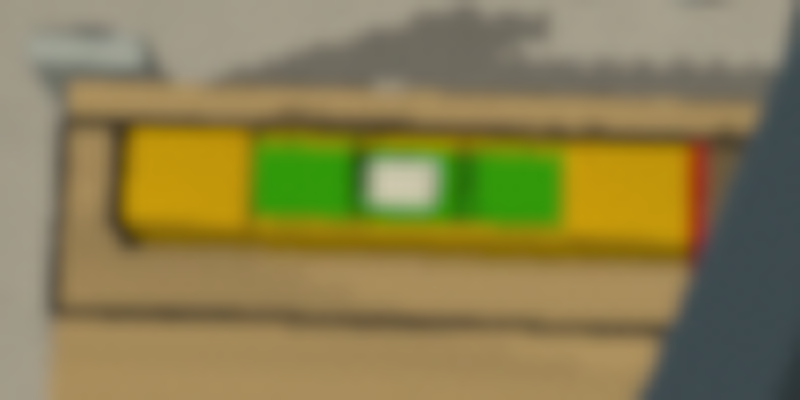

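View pics/n_sc.png

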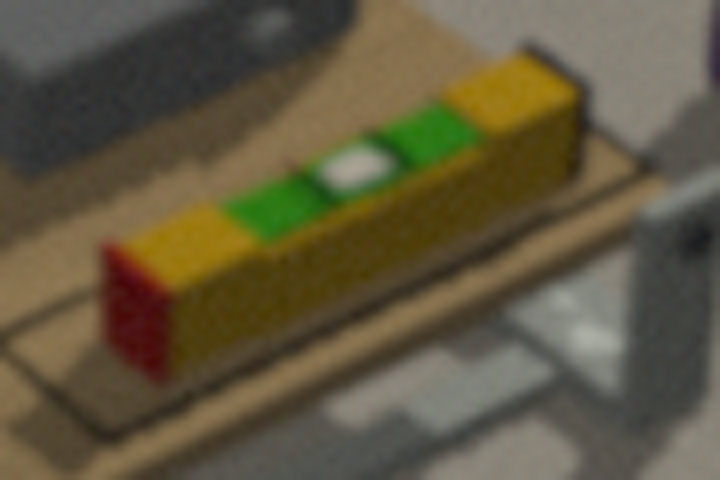

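Top view: the bubble spans columns 363–443 between lines at 357 and 463, so about 1.5 mm off centre and steady. Limit is 5 mm, so I hand in.

```bash
python3 -c "
from bench import ctrl
print(ctrl.hand_in())"
```

```text
the job is handed in; nothing more can be done
None
```

I laid the level in the outline with its red end towards the knob and let go of it. Then I gripped the knob, pushed its foot onto the green packer and turned it about 0.7 rad clockwise. I handed in at about 22 s, still holding the knob pressed down; no verdict was reported.

**Last checks**
- **Level:** it lies flat inside the outline, about 3–4 mm off across and 3 mm along (limits 15 and 24), and about 0.3° off its direction. One rougher single-view estimate put the across offset at 6–9 mm.
- **Bubble:** it is steady between the two lines, about 1–1.5 mm from the middle towards the black end (limit 5). The last small clockwise nudge showed no clear gain, because I pressed harder in the same move.
- **Knob:** the wrist force was about 20 N upward, with about 10 N of sideways load that I left in place. I could not measure the foot's force on the packer directly. I take the foot to be standing on it because the bubble moved towards the foot end as I turned the knob.
- **Bystanders:** I touched none of them. I did not compare their positions before and after.

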